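# Lock the lid of a purge canister and purge it

### The arm

A 6-joint arm with a two-finger parallel gripper is mounted at the origin on a cart in front of the work surface, level with it; the furniture and walls round the work are solid. World frame = base frame: x ahead of the robot, y to its left, z up, the work surface at z = 0. Lengths are in m, angles in rad, forces in N, time in s.
With the tool pointing down it reaches from about 0.35 to 0.85 m from the base axis. Payload 8.1 kg.
Tool frame: the origin (TCP) lies between the finger pads; the fingertips stand 14 mm ahead of it and the grasp point (between the pads) lies 5 mm behind it; z points along the fingers, y is the line along which they close (so a half turn about z gives the same grasp; the last joint's range is limited). The gripper opens to 93 mm and grips with 3 to 60 N. Pads are 15 mm wide; open, the fingers measure 128 mm over their backs; the gripper's body (75 mm by 188 mm) begins 65 mm behind the grasp point.
Start: joints at [1.214, 0.13, 1.488, -0, 1.523, -0.085], TCP at [0.161, 0.578, 0.233] pointing down, gripper open.
Joint ranges: [-2.96, 2.96], [-0.89, 2.26], [0.02, 2.5], [-1.34, 4.48], [0, 2.73], [-2.66, 2.66]. Speed limits (rad/s): [2.39, 2.39, 2.79, 3.14, 3.14, 3.14].

### API

Orientations are given as a rotation vector (axis times angle).
In Python, from plant import robot gives the robot as it stands.
- The arm moves only by the tool arm_command, never from a script. Its argument "targets" is a list of rows, each an object of numbers: "x", "y", "z": the shift along the world's x, y, z in units of 500 mm (1.0 is 500 mm); "rx", "ry", "rz": the turn, a rotation vector about the world's x, y, z in units of 2 rad (1.0 is 2 rad); "claw": the closure in counts, from 0 (fully open) to 255 (shut). In form: [{"x": .., "y": .., "z": .., "rx": .., "ry": .., "rz": .., "claw": ..}, ...]. A call has 1 to 10 rows; each row is the pose to reach, as a shift and turn from the pose commanded when the call began; what a row does not reach only later rows make up. A row lasts 1/12 s, in which the tool goes at most 41.7 mm and 7.16 degrees, less where a joint would pass 70% of its speed; a pose out of reach is approached as far as the arm can. A call with a number of a shift or a turn outside -1 to 1 is refused whole. A call with a gripper value outside its range is refused whole. The fingers move at their own pace and stop on an object; "squeeze" is the grip in N (left out, the last holds). Time passes only in rows, so rows that repeat a pose let the fingers close. It gives the time, the measured TCP pose, the force, the opening and the grip force at its end, in the units of the state.
- robot.read_state(): the state, without advancing time (a new reading comes with each control period).
- robot.read_camera(name): name is "scene" or "side" or "wrist"; returns (picture, depth): 400x640x3 uint8, red, green, blue; 400x640 float32, m along the optical axis (not along the pixel's ray), 0 where there is no reading.
- robot.get_calibration(name): a dict with "intrinsics" (3x3 intrinsics, pixels), "origin" and "orientation" of the camera in the world. Camera axes: x right, y up, looking along -z (the intrinsics and any distortion apply to the point x, -y, -z); pixel columns grow to the right and rows downward; lengths in m; the calibration is good to about 2 mm. A picture is of the moment at which its call begins: read the wrist's pose just before it. get_calibration takes no time and is no camera call; for the wrist camera it gives the pose at the moment of the call.
- robot.close_job(): hands the job in; it is judged then, once.
The state is a dict: "t": time; "q": joint angles; "dq": joint speeds; "joint_torque": joint torques, N m; "tool_pos": TCP position; "orientation": TCP orientation; "force": force on the tool from outside, world axes, zero at the start; "wrist_torque": the same for the moment, N m; "opening": finger opening in m; "gripper_force": force on a finger pad.
Only numpy, scipy, OpenCV 4.12 (cv2) and the standard library are available. Lean on these libraries where they do the work, as an engineer would, in place of code of your own. Each camera call takes 0.05 s, during which the arm holds its last target. There are 200 camera calls.

### The job

The lid of the steel canister was put down with its pins standing on top of the thread sections. Without lifting it off, turn it backward (anticlockwise seen from above) until you feel it drop in all round, then forward (clockwise) until it is fully home against its stop, without forcing it. Then press the purge pedal beside the canister down to its stop, let it come up again, and leave the vessels around undisturbed.

Things in the scene. Friction and masses are not known exactly. Their poses are not given: they have to be found in the camera images.
- canister_top (a point): point on the upright axis of the fixed steel canister, at its shoulder (100 mm wide body below, 84 mm wide neck above), 86 mm above the worktop. Its y axis points away from the pedal; its x axis across the stand, away from the robot. The canister is bolted on a fixed grey base plate 150 x 320 x 16 mm. Three thread sections round the neck are hidden by the lid, at an unknown angle.
- lid_mid (a point): point on the axis of the loose aluminium lid (0.2 to 0.4 kg), 10 mm above the lower edge of its skirt; z up. The lid is a round cap, 107 mm in diameter; its flat top is 19 mm and its small valve 30 mm above this point. Three hidden pins in the skirt run on the neck's thread sections. It starts with them on the level section tops, this point 23 mm above canister_top. It has 1.5 mm sideways play.
- lid_ear (a point): middle of one of the lid's four like turning ears, 70 mm from its axis on its own +x, level with lid_mid; the others are at +y, -x and -y. An ear is 14 mm thick and 16 mm high (8 mm above and below this point), from the skirt at 53 mm to a rounded end at 84 mm from the axis. A shut gripper can push it sideways here: 1 to 3 N while on the section tops, up to about 10 N while tightening.
- lid_top (a point): middle of the lid's flat top, 19 mm above lid_mid. From the start, clockwise meets a stop rib within 70 degrees, still up. Anticlockwise, after 5 to 75 degrees the lid drops 8 mm (one side may drop first) onto a springy seal, lid_mid 15 mm above canister_top, and meets a rib 35 degrees on. Then clockwise, 65 to 115 degrees draw it 3 mm down to a hard stop: home, lid_mid 12 mm above canister_top.
- pedal_pad (a point): middle of the rubber tread on the purge pedal, moving with it; at rest about 76 mm above the worktop, 68 mm from the hinge. The pedal is a steel plate 88 x 40 mm whose free end points along canister_top's -x; at rest it slopes up 0.30 rad to that end. Pressed here it goes about 20 mm down to its stop, with 3 N at first and 7 N at the stop, and springs back. A 105 mm high gauge stands behind it.
- pedal (a joint): angle of the purge pedal, rad: 0 up at rest, 0.30 fully down on its stop
- jar: bystander: round jar with a wide white lid, 69 mm wide, 101 mm high, standing; origin at the middle of its underside
- beaker: bystander: glass beaker, 69 mm wide, 90 mm high, standing; origin at the middle of its underside
- vial: bystander: small amber vial, 23 mm wide, 48 mm high, standing; origin at the middle of its underside
Not all that is in view belongs to the job. Of the things that look like the part that bears lid_mid, the larger one is meant.

How it is judged:
On the way, in this order (a step that is already met when the one before it is completed fails the run):
1. the lid has dropped in all round: lower and level (z of lid_mid in the frame of canister_top below 0.0175 m and angle between lid_mid's own z axis and vertical below 0.03 rad), for 0.2 s.
2. the lid has been turned fully home (z of lid_mid in the frame of canister_top below 0.0133 m and angle between lid_mid's own z axis and vertical below 0.02 rad), for 0.3 s.
3. the pedal is pressed down to its stop, with the lid home (value of joint pedal above 0.28 rad and z of lid_mid in the frame of canister_top below 0.0133 m), for 0.1 s.
At the end, for the whole second after the job is handed in: the lid is level on the neck and fully home (lid_mid no more than 13.3 mm above canister_top, tilt under 0.02 rad, within 4 mm of the axis), and the pedal is up again (under 0.03 rad) (all of step 2 and horizontal distance between lid_mid and canister_top below 0.004 m and value of joint pedal below 0.03 rad and linear speed of each of jar, beaker, vial below 0.02 m/s); the robot touches nothing.
It fails at once if the lid is lifted off the thread sections (more than 8 mm above its start) (z of lid_mid in the frame of canister_top above 0.031 m).
It fails at once if the lid is forced (more than 60 N from the gripper) (contact force between the fingers and lid above 60 N).
It fails at once if the jar is disturbed (distance of jar from where it was at the start of the episode above 0.02 m or angle between jar's own z axis and vertical above 0.3 rad).
It fails at once if the beaker is disturbed (distance of beaker from where it was at the start of the episode above 0.02 m or angle between beaker's own z axis and vertical above 0.3 rad).
It fails at once if the vial is disturbed (distance of vial from where it was at the start of the episode above 0.02 m or angle between vial's own z axis and vertical above 0.3 rad).
It also fails if it takes over 70 s, if anything falls off the work surface, if the arm or the gripper's body presses on something with over 40 N, if the wrist force passes 120 N, or if a joint passes its speed limit or range.

## Working session

There is one attempt and no reset: what is moved stays moved. The work goes in short steps, Python scripts to look and compute and a tool call to move; the robot and the scene stay as the last step left them, time stands still between calls to the robot, and variables do not carry over. Pictures are saved under pics/ and viewed, at most 10 in all, crops included, and the job is handed in when it is done.

Besides the shell and the picture viewer there is one more tool, called after "Emit:" as name([rows], argument=value, ...), one row to a line, values as JSON. arm_command: Moves the arm, as the interface text tells. Shifts and turns lie within -1 to 1; 1 stands for 500 mm of shift or 2 rad of turn. Its arguments: {"type":"object","properties":{"targets":{"type":"array","items":{"type":"object","properties":{"x":{"type":"number","minimum":-1,"maximum":1},"y":{"type":"number","minimum":-1,"maximum":1},"z":{"type":"number","minimum":-1,"maximum":1},"rx":{"type":"number","minimum":-1,"maximum":1},"ry":{"type":"number","minimum":-1,"maximum":1},"rz":{"type":"number","minimum":-1,"maximum":1},"claw":{"type":"number"}}}},"squeeze":{"type":"number"}},"required":["targets"]}

```bash
ls; mkdir -p pics
cat > h.py <<'E'
from plant import robot
import numpy as np, cv2
def snap(n,f):
    c=robot.get_calibration(n); im,d=robot.read_camera(n)
    cv2.imwrite('pics/'+f+'.png',im[:,:,::-1]); np.savez('pics/'+f+'.npz',im=im,d=d,K=c['intrinsics'],o=c['origin'],R=c['orientation'])
    return c,im,d
def cloud(f):
    z=np.load('pics/'+f+'.npz'); K=z['K'];d=z['d'];R=np.array(z['R'])
    if R.shape!=(3,3): R=cv2.Rodrigues(R.astype(float))[0]
    v,u=np.mgrid[:400,:640]
    p=np.stack([(u-K[0,2])/K[0,0]*d,-(v-K[1,2])/K[1,1]*d,-d],-1)
    P=p@R.T+z['o']; P[d==0]=np.nan
    return z['im'],P
E
python3 - <<'E'
from h import *
for n in ['scene','side','wrist']:
    c,_,_=snap(n,n+'0'); print(n,c)
print(robot.read_state())
a=[cv2.imread(f'pics/{n}0.png') for n in ['scene','side']]
cv2.imwrite('pics/both.png',cv2.resize(np.vstack(a),(480,600)))
E
```

```text
pics
scene {'intrinsics': array([[514.61711353,   0.        , 320.82316214],
       [  0.        , 514.61711353, 202.55436777],
       [  0.        ,   0.        ,   1.        ]]), 'origin': array([-0.14436089,  1.25137833,  1.5037268 ]), 'orientation': array([ 0.26045543, -0.86934624, -2.48305906])}
side {'intrinsics': array([[375.72677004,   0.        , 320.9121969 ],
       [  0.        , 375.72677004, 198.55145146],
       [  0.        ,   0.        ,   1.        ]]), 'origin': array([0.37725452, 1.24544084, 0.4913836 ]), 'orientation': array([ 0.09549516, -1.6822128 , -2.53896234])}
wrist {'intrinsics': array([[335.3971893 ,   0.        , 324.15537329],
       [  0.        , 335.3971893 , 197.13071958],
       [  0.        ,   0.        ,   1.        ]]), 'origin': array([0.08816008, 0.59867696, 0.38350092]), 'orientation': array([-0.23609515, -0.17783122,  1.29024723])}
{'t': 0.15, 'q': array([ 1.21360141e+00,  1.31031967e-01,  1.48907304e+00, -1.52689126e-05,
        1.52301219e+00, -8.53698815e-02]), 'dq': array([ 0.00111081, -0.0036037 , -0.00262905,  0.0017884 , -0.00015838,
        0.00102172]), 'joint_torque': array([ 7.81103226e-04, -5.60473573e+01, -4.92336202e+01,  7.69010559e-02,
        3.04373447e-02, -8.12683902e-05]), 'tool_pos': array([0.1609033 , 0.57755797, 0.23177785]), 'orientation': array([-4.25623840e-01, -3.11230372e+00,  2.34137720e-03]), 'force': array([-0.86811294,  0.28754155,  0.40140861]), 'wrist_torque': array([0.00059799, 0.00694393, 0.00606245]), 'gripper_force': 0.0, 'opening': 0.09276212168970081}
```

View pics/scene0.png

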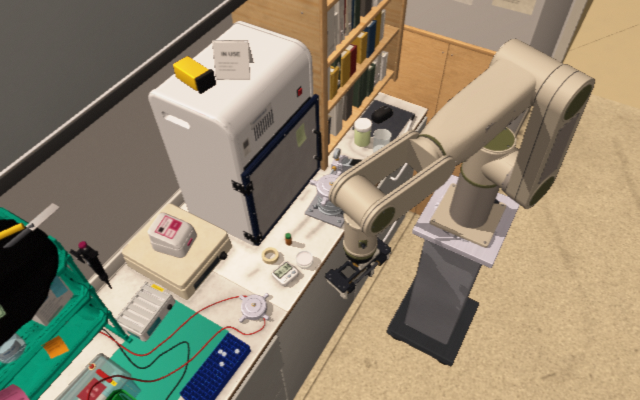

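View pics/side0.png

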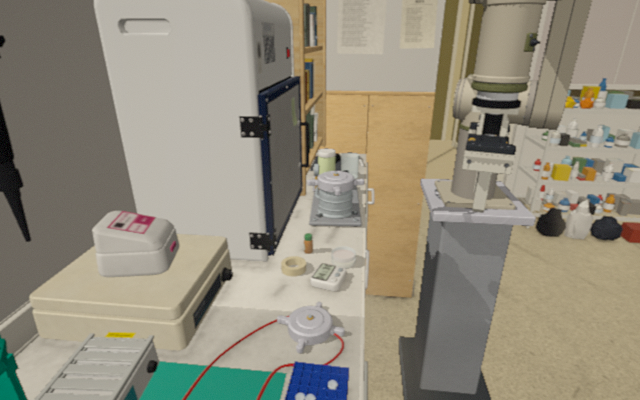

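The scene view shows the canister half-hidden by the arm at about (325,190). In the side view the canister and lid are at (334,190), the jar at (326,160), the beaker at (350,163), the vial at (308,243), and a decoy lid lies on the bench at (310,325).

Run:
```python
from h import *
im,P=cloud('side0')
for uv in [(334,177),(334,205),(326,153),(350,156),(308,240),(310,322),(318,218),(360,218),(371,196),(320,178)]:
    print(uv,P[uv[1],uv[0]].round(3),im[uv[1],uv[0]])
c=cv2.resize(im[140:260,260:400],(700,600),interpolation=cv2.INTER_CUBIC)
cv2.imwrite('pics/crop1.png',c[:,:,::-1])
```

```text
(334, 177) [0.455 0.236 0.13 ] [178 174 175]
(334, 205) [0.451 0.268 0.057] [142 144 140]
(326, 153) [ 0.513 -0.118  0.098] [212 207 196]
(350, 156) [ 0.424 -0.166  0.075] [188 188 178]
(308, 240) [0.501 0.442 0.037] [105 110  72]
(310, 322) [0.457 0.717 0.025] [181 176 175]
(318, 218) [0.496 0.273 0.015] [143 141 138]
(360, 218) [0.376 0.255 0.013] [132 130 124]
(371, 196) [ 0.335 -0.162 -0.088] [184 163 133]
(320, 178) [0.494 0.24  0.127] [191 187 186]
```

View pics/crop1.png

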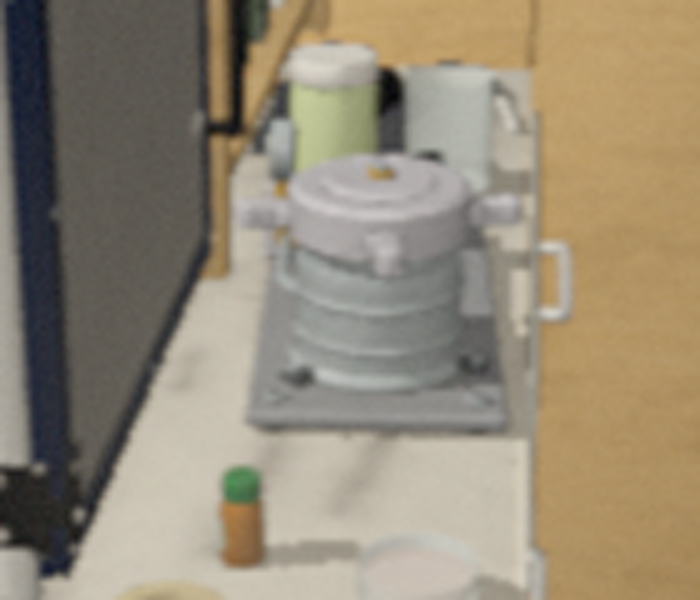

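Run:
```python
from h import *
im,P=cloud('side0'); x,y,z=P[...,0],P[...,1],P[...,2]
m=(abs(x-.45)<.1)&(abs(y-.22)<.11)
t=m&(abs(z-.128)<.005); print('top',t.sum(),np.nanmin(P[t],0),np.nanmax(P[t],0))
c,r=cv2.minEnclosingCircle(P[t][:,:2].astype(np.float32)); print(c,r)
f=(z>.15)&(z<.6)&(y>0)&(y<.5)&(x>.3); print('tall', [ (a,np.nanmin(x[f&(abs(y-a)<.03)]).round(3)) for a in [.05,.1,.15,.2,.25,.3,.35,.4,.45] if (f&(abs(y-a)<.03)).any()])
im,S=cloud('scene0');x,y,z=S[...,0],S[...,1],S[...,2]
t=(abs(x-.45)<.1)&(abs(y-.22)<.12)&(abs(z-.128)<.006); print(t.sum(), np.nanmin(S[t],0),np.nanmax(S[t],0), np.argwhere(t).mean(0))
```

```text
top 369 [0.40072974 0.13366294 0.12302643] [0.5498054  0.27114116 0.13241719]
(0.478952020406723, 0.19598573446273804) 0.09052380919456482
tall [(0.05, np.float64(0.565)), (0.1, np.float64(0.565)), (0.15, np.float64(0.542)), (0.2, np.float64(0.567)), (0.25, np.float64(0.568)), (0.3, np.float64(0.569)), (0.35, np.float64(0.57)), (0.4, np.float64(0.57)), (0.45, np.float64(0.57))]
265 [0.43687905 0.12974192 0.12215442] [0.54960368 0.27572811 0.13395632] [182.96226415 325.57358491]
```

View pics/wrist0.png

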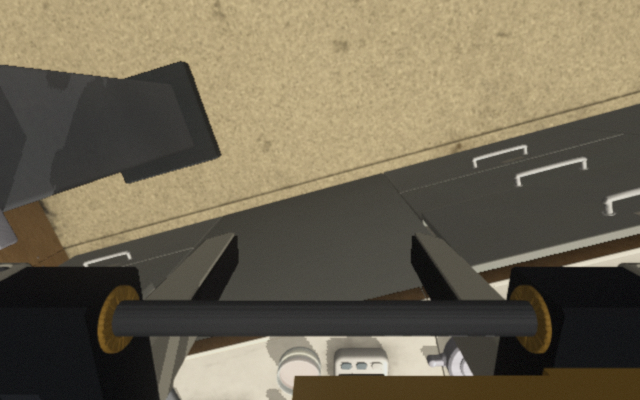

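Emit:
arm_command([
  {"x":0.04,"y":-0.07,"z":0.02,"rz":0.02,"claw":150},
  {"x":0.08,"y":-0.14,"z":0.04,"rz":0.03,"claw":150},
  {"x":0.12,"y":-0.21,"z":0.06,"rz":0.05,"claw":150},
  {"x":0.16,"y":-0.28,"z":0.06,"rz":0.06,"claw":150},
  {"x":0.2,"y":-0.35,"z":0.06,"rz":0.08,"claw":150},
  {"x":0.24,"y":-0.42,"z":0.06,"rz":0.09,"claw":150},
  {"x":0.28,"y":-0.49,"z":0.06,"rz":0.11,"claw":150},
  {"x":0.32,"y":-0.56,"z":0.06,"rz":0.12,"claw":150},
  {"x":0.36,"y":-0.63,"z":0.06,"rz":0.13,"claw":150},
  {"x":0.4,"y":-0.7,"z":0.06,"rz":0.135,"claw":150},
])

```text
schema error: expected keys x, y, z, rx, ry, rz, claw
```

Run:
```python
from h import *
for n in ['scene','wrist']: c,_,_=snap(n,n+'1')
s=robot.read_state(); print(s['t'],s['tool_pos'],s['q'],s['opening'],c['origin'],cv2.Rodrigues(c['orientation'])[0].round(2))
im=cv2.imread('pics/scene1.png')[120:270,250:440]
a=cv2.resize(im,(570,450),interpolation=cv2.INTER_CUBIC)
cv2.imwrite('pics/c2.png',a)
```

```text
0.25 [0.16099032 0.57774177 0.23211717] [ 1.21358733e+00  1.30818031e-01  1.48868796e+00 -3.96446966e-05
  1.52298640e+00 -8.54138612e-02] 0.09264982092499721 [0.08818756 0.59875121 0.38378249] [[ 0.27 -0.93 -0.26]
 [ 0.96  0.26  0.07]
 [-0.   -0.27  0.96]]
```

View pics/wrist1.png

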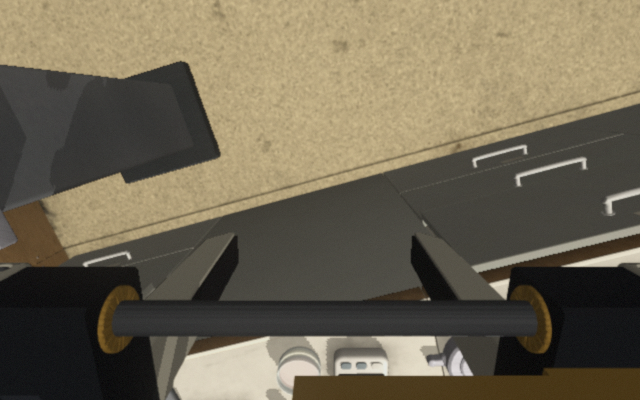

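View pics/c2.png

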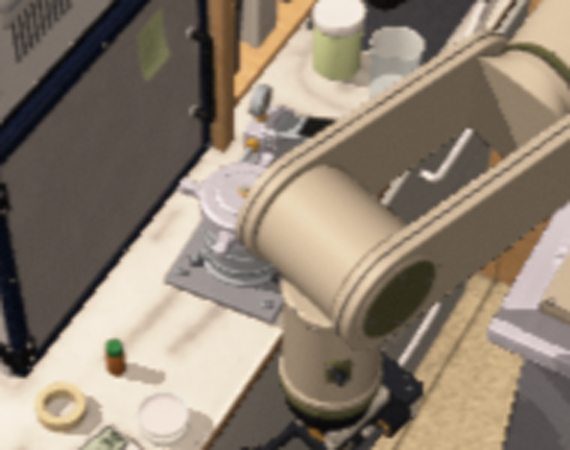

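The first move was refused (all keys are needed). The pictures match the start: the canister is behind the arm, with the pedal and gauge beyond it. I'm moving to a viewpoint above the stand.

Emit:
arm_command([
  {"x":0.04,"y":-0.07,"z":0.02,"rx":0,"ry":0,"rz":-0.05,"claw":180},
  {"x":0.08,"y":-0.14,"z":0.05,"rx":0,"ry":0,"rz":-0.1,"claw":180},
  {"x":0.12,"y":-0.21,"z":0.08,"rx":0,"ry":0,"rz":-0.15,"claw":180},
  {"x":0.16,"y":-0.28,"z":0.11,"rx":0,"ry":0,"rz":-0.2,"claw":180},
  {"x":0.2,"y":-0.35,"z":0.14,"rx":0,"ry":0,"rz":-0.25,"claw":180},
  {"x":0.24,"y":-0.42,"z":0.17,"rx":0,"ry":0,"rz":-0.3,"claw":180},
  {"x":0.28,"y":-0.49,"z":0.2,"rx":0,"ry":0,"rz":-0.35,"claw":180},
  {"x":0.32,"y":-0.56,"z":0.22,"rx":0,"ry":0,"rz":-0.4,"claw":180},
  {"x":0.36,"y":-0.63,"z":0.24,"rx":0,"ry":0,"rz":-0.45,"claw":180},
  {"x":0.4,"y":-0.7,"z":0.26,"rx":0,"ry":0,"rz":-0.5,"claw":180},
])

```text
t: 1.08
tool_pos: [0.3578, 0.2327, 0.3616]
orientation: [1.871, 2.523, 0.001]
force: [0.5, -0.0, 0.1]
opening: 0.0308
gripper_force: 0.0
```

Emit:
arm_command([
  {"x":0.04,"y":-0.07,"z":0.01,"rx":0,"ry":0,"rz":-0.05,"claw":180},
  {"x":0.07,"y":-0.14,"z":0.02,"rx":0,"ry":0,"rz":-0.1,"claw":180},
  {"x":0.1,"y":-0.21,"z":0.03,"rx":0,"ry":0,"rz":-0.15,"claw":180},
  {"x":0.11,"y":-0.28,"z":0.04,"rx":0,"ry":0,"rz":-0.15,"claw":180},
  {"x":0.12,"y":-0.35,"z":0.04,"rx":0,"ry":0,"rz":-0.15,"claw":180},
  {"x":0.12,"y":-0.35,"z":0.04,"rx":0,"ry":0,"rz":-0.15,"claw":180},
  {"x":0.12,"y":-0.35,"z":0.04,"rx":0,"ry":0,"rz":-0.15,"claw":180},
])

```text
t: 1.67
tool_pos: [0.4176, 0.0578, 0.3808]
orientation: [-2.227, -2.215, -0.0]
force: [0.1, 1.0, -0.4]
opening: 0.0276
gripper_force: 0.0
```

Run:
```python
from h import *
for n in ['scene','side','wrist']: c,_,_=snap(n,n+'2')
s=robot.read_state(); print(s['t'],s['tool_pos'],s['q'],s['opening'],c['origin'],cv2.Rodrigues(c['orientation'])[0].round(2))
```

```text
1.8167 [0.41720867 0.06029691 0.38070772] [ 2.14236749e-02 -3.66757826e-01  1.67978215e+00  4.14344584e-04
  1.82873033e+00  2.15461289e-02] 0.027249506807572453 [0.41739595 0.13594687 0.53254494] [[ 1.    0.    0.  ]
 [-0.    0.96  0.27]
 [-0.   -0.27  0.96]]
```

View pics/wrist2.png

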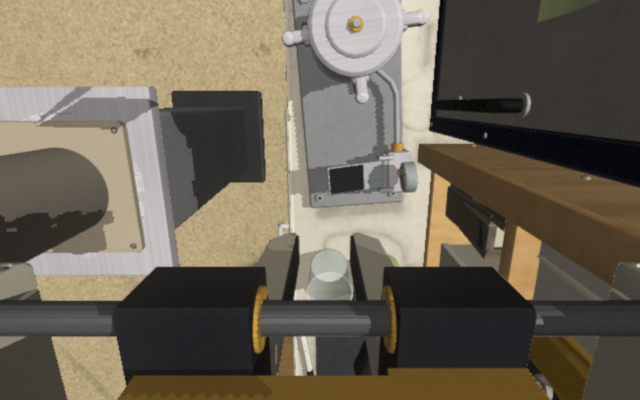

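The wrist view shows the lid from above: valve (356,24), ears at about (412,19), (362,88) and (297,38). The black pedal tread is at (346,179), with the gauge to its right at (408,176).

Run:
```python
from h import *
im,P=cloud('wrist2')
Z=np.load('pics/wrist2.npz');K=Z['K'];R=cv2.Rodrigues(Z['R'])[0];o=Z['o']
def ray(u,v,h):
    d=R@np.array([(u-K[0,2])/K[0,0],-(v-K[1,2])/K[1,1],-1]); return (o+d*(h-o[2])/d[2])
print('valve',ray(356,24,.139),P[24,356])
x,y,z=P[...,0],P[...,1],P[...,2]
t=(abs(z-.128)<.004)&(abs(x-.45)<.07)&(abs(y-.23)<.07)
c,r=cv2.minEnclosingCircle(P[t][:,:2].astype(np.float32));print('top',t.sum(),c,r,np.median(z[t]))
# circle fit on edge points
q=P[t][:,:2]; 
e=(abs(z-.112)<.012); rr=np.hypot(x-c[0],y-c[1]); m=e&(rr>.060)&(rr<.09)
n,l,s,ce=cv2.connectedComponentsWithStats(m.astype(np.uint8))
for i in range(1,n):
    if s[i,4]>15:
        k=l==i; p=np.median(P[k],0); print('ear',s[i,4],ce[i].round(),p.round(4),np.degrees(np.arctan2(p[1]-c[1],p[0]-c[0])).round(1))
b=(im.max(-1)<50); b[:150]=0;b[210:]=0;b[:,:320]=0;b[:,385:]=0
n,l,s,ce=cv2.connectedComponentsWithStats(b.astype(np.uint8)); i=1+s[1:,4].argmax(); k=l==i
print('pad',s[i],ce[i],ray(*ce[i],.076),np.nanmedian(P[k],0),cv2.minAreaRect(np.argwhere(k)[:,::-1].astype(np.float32)))
for u,v in [(310,198),(402,200),(304,10),(330,179),(362,179),(380,178),(330,166),(330,192),(408,176),(393,160)]: print((u,v),P[v,u].round(4))
```

```text
valve [0.45136291 0.21647129 0.139     ] [0.45146403 0.21671101 0.13782842]
top 5593 (0.45187869668006897, 0.217539444565773) 0.05328338220715523 0.12853332588204652
ear 306 [418.  18.] [0.5225 0.2269 0.1162] 7.6
ear 298 [293.  38.] [0.3818 0.2061 0.1163] -170.7
ear 252 [361.  93.] [0.4617 0.1469 0.1163] -82.1
pad [330 166  33  27 736] [346.2798913  179.07880435] [0.44799454 0.03342836 0.076     ] [0.44790103 0.03307349 0.07411515] ((346.14617919921875, 179.16925048828125), (23.194494247436523, 32.74517059326172), 82.87498474121094)
(310, 198) [ 0.3943 -0.0116  0.0139]
(402, 200) [ 0.5425 -0.0152  0.0138]
(304, 10) [0.3897 0.2593 0.0161]
(330, 179) [0.4253 0.0342 0.079 ]
(362, 179) [0.4709 0.0316 0.0675]
(380, 178) [0.4987 0.03   0.0537]
(330, 166) [0.4263 0.0406 0.0144]
(330, 192) [0.4253 0.0157 0.0793]
(408, 176) [0.5268 0.0435 0.1031]
(393, 160) [0.5165 0.0562 0.0525]
```

Emit:
arm_command([
  {"x":-0.02,"y":0.03,"z":0,"rx":0,"ry":0,"rz":0.06,"claw":180},
  {"x":-0.03,"y":0.06,"z":0,"rx":0,"ry":0,"rz":0.12,"claw":180},
  {"x":-0.04,"y":0.09,"z":-0.02,"rx":0,"ry":0,"rz":0.18,"claw":180},
  {"x":-0.05,"y":0.12,"z":-0.05,"rx":0,"ry":0,"rz":0.24,"claw":180},
  {"x":-0.06,"y":0.15,"z":-0.08,"rx":0,"ry":0,"rz":0.3,"claw":180},
  {"x":-0.07,"y":0.18,"z":-0.11,"rx":0,"ry":0,"rz":0.36,"claw":180},
  {"x":-0.07,"y":0.21,"z":-0.14,"rx":0,"ry":0,"rz":0.42,"claw":180},
  {"x":-0.07,"y":0.24,"z":-0.17,"rx":0,"ry":0,"rz":0.48,"claw":180},
  {"x":-0.07,"y":0.27,"z":-0.2,"rx":0,"ry":0,"rz":0.54,"claw":180},
  {"x":-0.07,"y":0.293,"z":-0.23,"rx":0,"ry":0,"rz":0.6,"claw":180},
])

```text
t: 2.65
tool_pos: [0.3813, 0.2085, 0.265]
orientation: [-0.566, -3.09, -0.001]
force: [0.5, 0.5, 0.7]
opening: 0.0273
gripper_force: 0.0
```

Emit:
arm_command([
  {"x":0,"y":0,"z":-0.03,"rx":0,"ry":0,"rz":0.06,"claw":180},
  {"x":0,"y":0,"z":-0.06,"rx":0,"ry":0,"rz":0.12,"claw":180},
  {"x":0,"y":0,"z":-0.09,"rx":0,"ry":0,"rz":0.18,"claw":180},
  {"x":0,"y":0,"z":-0.12,"rx":0,"ry":0,"rz":0.24,"claw":180},
  {"x":0,"y":0,"z":-0.12,"rx":0,"ry":0,"rz":0.257,"claw":180},
  {"x":0,"y":0,"z":-0.12,"rx":0,"ry":0,"rz":0.257,"claw":180},
  {"x":0,"y":0,"z":-0.12,"rx":0,"ry":0,"rz":0.257,"claw":180},
])

```text
t: 3.23
tool_pos: [0.3818, 0.2071, 0.2059]
orientation: [0.224, -3.134, -0.0]
force: [-0.5, 0.1, -0.7]
opening: 0.0275
gripper_force: 0.0
```

```bash
cat >> h.py <<'E'
C=np.array([.4518,.2170])
def st():
    s=robot.read_state(); p=s['tool_pos']; R=cv2.Rodrigues(s['orientation'])[0]
    print('t',round(s['t'],2),'pos',p.round(4),'yaw',np.degrees(np.arctan2(R[1,1],R[0,1])).round(2),'tilt',R[:2,2].round(3),'q',s['q'].round(2),'F',s['force'].round(1),'op',round(s['opening'],4),
     'rel r',np.hypot(*(p[:2]-C)).round(4),'ang',np.degrees(np.arctan2(*(p[:2]-C)[::-1])).round(2))
    return s
E
python3 - <<'E'
from h import *
st()
E
```

```text
t 3.23 pos [0.3818 0.2071 0.2059] yaw 98.19 tilt [-0.  0.] q [ 0.38 -0.32  1.96  0.    1.5  -1.34] F [-0.5  0.1 -0.7] op 0.0275 rel r 0.0707 ang -171.91
```

Emit:
arm_command([
  {"x":0,"y":0,"z":-0.05,"rx":0,"ry":0,"rz":0,"claw":180},
  {"x":0,"y":0,"z":-0.1,"rx":0,"ry":0,"rz":0,"claw":180},
  {"x":0,"y":0,"z":-0.14,"rx":0,"ry":0,"rz":0,"claw":180},
  {"x":0,"y":0,"z":-0.17,"rx":0,"ry":0,"rz":0,"claw":180},
  {"x":0,"y":0,"z":-0.2,"rx":0,"ry":0,"rz":0,"claw":180},
  {"x":0,"y":0,"z":-0.2,"rx":0,"ry":0,"rz":0,"claw":180},
  {"x":0,"y":0,"z":-0.2,"rx":0,"ry":0,"rz":0,"claw":180},
])

```text
t: 3.82
tool_pos: [0.382, 0.2063, 0.1059]
orientation: [0.223, -3.133, 0.0]
force: [0.6, -0.1, 0.7]
opening: 0.0273
gripper_force: 0.0
```

```bash
cat >> h.py <<'E'
def arc(a0,angs,yaw=True):
    # rows (unit shifts) along the ear circle from ear angle a0 (deg)
    f=lambda a:.07*np.array([np.cos(np.radians(a)),np.sin(np.radians(a))])
    for a in angs: d=(f(a0+a)-f(a0))/.5; print(a,d.round(3),'rz',np.round(np.radians(a)/2,3))
E
python3 - <<'E'
from h import *
st(); arc(188.1,range(2,21,2)); arc(208.1,range(2,21,2)); arc(228.1,range(2,21,2))
E
```

```text
t 3.82 pos [0.382  0.2063 0.1059] yaw 98.13 tilt [-0.001 -0.   ] q [ 0.38 -0.23  2.08  0.    1.3  -1.34] F [ 0.6 -0.1  0.7] op 0.0273 rel r 0.0706 ang -171.27
2 [ 0.001 -0.005] rz 0.017
4 [ 0.002 -0.01 ] rz 0.035
6 [ 0.003 -0.014] rz 0.052
8 [ 0.004 -0.019] rz 0.07
10 [ 0.006 -0.024] rz 0.087
12 [ 0.007 -0.028] rz 0.105
14 [ 0.009 -0.033] rz 0.122
16 [ 0.011 -0.037] rz 0.14
18 [ 0.013 -0.042] rz 0.157
20 [ 0.015 -0.046] rz 0.175
2 [ 0.002 -0.004] rz 0.017
4 [ 0.005 -0.008] rz 0.035
6 [ 0.008 -0.013] rz 0.052
8 [ 0.01  -0.017] rz 0.07
10 [ 0.013 -0.02 ] rz 0.087
12 [ 0.016 -0.024] rz 0.105
14 [ 0.02  -0.028] rz 0.122
16 [ 0.023 -0.031] rz 0.14
18 [ 0.026 -0.035] rz 0.157
20 [ 0.03  -0.038] rz 0.175
2 [ 0.004 -0.003] rz 0.017
4 [ 0.007 -0.006] rz 0.035
6 [ 0.011 -0.009] rz 0.052
8 [ 0.015 -0.012] rz 0.07
10 [ 0.02  -0.015] rz 0.087
12 [ 0.024 -0.017] rz 0.105
14 [ 0.028 -0.02 ] rz 0.122
16 [ 0.032 -0.022] rz 0.14
18 [ 0.037 -0.024] rz 0.157
20 [ 0.041 -0.026] rz 0.175
```

Emit:
arm_command([
  {"x":0.001,"y":-0.005,"z":0,"rx":0,"ry":0,"rz":0.017,"claw":180},
  {"x":0.002,"y":-0.01,"z":0,"rx":0,"ry":0,"rz":0.035,"claw":180},
  {"x":0.003,"y":-0.014,"z":0,"rx":0,"ry":0,"rz":0.052,"claw":180},
  {"x":0.004,"y":-0.019,"z":0,"rx":0,"ry":0,"rz":0.07,"claw":180},
  {"x":0.006,"y":-0.024,"z":0,"rx":0,"ry":0,"rz":0.087,"claw":180},
  {"x":0.007,"y":-0.028,"z":0,"rx":0,"ry":0,"rz":0.105,"claw":180},
  {"x":0.009,"y":-0.033,"z":0,"rx":0,"ry":0,"rz":0.122,"claw":180},
  {"x":0.011,"y":-0.037,"z":0,"rx":0,"ry":0,"rz":0.14,"claw":180},
  {"x":0.013,"y":-0.042,"z":0,"rx":0,"ry":0,"rz":0.157,"claw":180},
  {"x":0.015,"y":-0.046,"z":0,"rx":0,"ry":0,"rz":0.175,"claw":180},
])

```text
t: 4.65
tool_pos: [0.391, 0.1837, 0.1079]
orientation: [-0.767, 3.044, 0.001]
force: [-0.1, -0.0, -1.2]
opening: 0.0272
gripper_force: 0.7
```

```bash
cat >> h.py <<'E'
def lid(tag):
    out=[]
    for n in ['side','scene','wrist']:
        snap(n,n+tag); im,P=cloud(n+tag); x,y,z=P[...,0],P[...,1],P[...,2]
        r=np.hypot(x-C[0],y-C[1]); t=(r<.048)&(r>.012)&(z>.11)&(z<.135)
        if t.sum()<30: print(n,'few',t.sum()); continue
        A=np.c_[x[t]-C[0],y[t]-C[1],np.ones(t.sum())]
        c=np.linalg.lstsq(A,z[t],rcond=None)[0]
        k=abs(A@c-z[t])<.003; c=np.linalg.lstsq(A[k],z[t][k],rcond=None)[0]
        # ears
        e=(r>.060)&(r<.086)&(z>.096)&(z<.122); nn,l,s,_=cv2.connectedComponentsWithStats(e.astype(np.uint8))
        an=[(int(s[i,4]),np.degrees(np.arctan2(np.nanmedian(y[l==i])-C[1],np.nanmedian(x[l==i])-C[0])).round(1)) for i in range(1,nn) if s[i,4]>20]
        print(n,int(t.sum()),'ztop',c[2].round(4),'med',np.median(z[t]).round(4),'slope',c[:2].round(3),'ears',an)
E
python3 - <<'E'
from h import *
st(); lid('3')
import numpy as np
im,P=cloud('side0')
r=np.hypot(P[...,0]-C[0],P[...,1]-C[1]); t=(r<.048)&(r>.012)&(P[...,2]>.11)&(P[...,2]<.135); print('side start',t.sum(),np.median(P[...,2][t]))
E
```

```text
t 4.65 pos [0.391  0.1837 0.1079] yaw 118.28 tilt [0.003 0.001] q [ 0.32 -0.25  2.08  0.    1.3  -1.74] F [-0.1 -0.  -1.2] op 0.0272 rel r 0.0693 ang -151.3
side 269 ztop 0.1287 med 0.1281 slope [ 0.003 -0.007] ears [(73, np.float64(-171.1)), (54, np.float64(27.3)), (47, np.float64(110.2))]
scene 347 ztop 0.128 med 0.128 slope [0.007 0.002] ears [(37, np.float64(27.4)), (32, np.float64(112.8))]
wrist 3391 ztop 0.1367 med 0.1294 slope [0.213 0.113] ears [(2444, np.float64(-159.0)), (768, np.float64(-137.6))]
side start 258 0.12827671018418244
```

Emit:
arm_command([
  {"x":0.002,"y":-0.004,"z":0,"rx":0,"ry":0,"rz":0.017,"claw":180},
  {"x":0.005,"y":-0.008,"z":0,"rx":0,"ry":0,"rz":0.035,"claw":180},
  {"x":0.008,"y":-0.013,"z":0,"rx":0,"ry":0,"rz":0.052,"claw":180},
  {"x":0.01,"y":-0.017,"z":0,"rx":0,"ry":0,"rz":0.07,"claw":180},
  {"x":0.013,"y":-0.02,"z":0,"rx":0,"ry":0,"rz":0.087,"claw":180},
  {"x":0.016,"y":-0.024,"z":0,"rx":0,"ry":0,"rz":0.105,"claw":180},
  {"x":0.02,"y":-0.028,"z":0,"rx":0,"ry":0,"rz":0.122,"claw":180},
  {"x":0.023,"y":-0.031,"z":0,"rx":0,"ry":0,"rz":0.14,"claw":180},
  {"x":0.026,"y":-0.035,"z":0,"rx":0,"ry":0,"rz":0.157,"claw":180},
  {"x":0.03,"y":-0.038,"z":0,"rx":0,"ry":0,"rz":0.175,"claw":180},
])

```text
t: 5.63
tool_pos: [0.4053, 0.1642, 0.1067]
orientation: [-1.284, 2.866, -0.0]
force: [-0.1, -0.3, -0.0]
opening: 0.0275
gripper_force: 0.0
```

Run:
```python
from h import *
st(); lid('4')
```

```text
t 5.63 pos [0.4053 0.1642 0.1067] yaw 138.26 tilt [0.001 0.   ] q [ 0.27 -0.23  2.07  0.    1.3  -2.15] F [-0.1 -0.3 -0. ] op 0.0275 rel r 0.0703 ang -131.36
side 267 ztop 0.1209 med 0.1204 slope [ 0.011 -0.009] ears [(29, np.float64(-116.6)), (55, np.float64(-151.6)), (52, np.float64(47.9)), (46, np.float64(131.2))]
scene 411 ztop 0.1201 med 0.12 slope [ 0.002 -0.001] ears [(32, np.float64(46.7)), (29, np.float64(133.8))]
wrist 3387 ztop 0.1267 med 0.1227 slope [0.115 0.129] ears [(1542, np.float64(-134.9)), (796, np.float64(-117.3)), (799, np.float64(-146.0))]
```

Run:
```python
from h import *
arc(228.6,range(-3,-31,-3)); print(); arc(198.6,range(-2,-21,-2));print(); arc(178.6,range(-1,-11,-1)); print(); arc(168.6,range(-1,-11,-1))
```

```text
-3 [-0.005  0.005] rz -0.026
-6 [-0.01  0.01] rz -0.052
-9 [-0.015  0.016] rz -0.079
-12 [-0.02   0.022] rz -0.105
-15 [-0.024  0.028] rz -0.131
-18 [-0.028  0.034] rz -0.157
-21 [-0.031  0.04 ] rz -0.183
-24 [-0.035  0.047] rz -0.209
-27 [-0.038  0.053] rz -0.236
-30 [-0.04  0.06] rz -0.262

-2 [-0.001  0.005] rz -0.017
-4 [-0.003  0.009] rz -0.035
-6 [-0.004  0.014] rz -0.052
-8 [-0.005  0.019] rz -0.07
-10 [-0.006  0.024] rz -0.087
-12 [-0.006  0.029] rz -0.105
-14 [-0.007  0.033] rz -0.122
-16 [-0.007  0.038] rz -0.14
-18 [-0.007  0.043] rz -0.157
-20 [-0.007  0.048] rz -0.175

-1 [0.    0.002] rz -0.009
-2 [0.    0.005] rz -0.017
-3 [0.    0.007] rz -0.026
-4 [0.001 0.01 ] rz -0.035
-5 [0.001 0.012] rz -0.044
-6 [0.001 0.015] rz -0.052
-7 [0.001 0.017] rz -0.061
-8 [0.002 0.019] rz -0.07
-9 [0.002 0.022] rz -0.079
-10 [0.003 0.024] rz -0.087

-1 [0.001 0.002] rz -0.009
-2 [0.001 0.005] rz -0.017
-3 [0.002 0.007] rz -0.026
-4 [0.002 0.01 ] rz -0.035
-5 [0.003 0.012] rz -0.044
-6 [0.004 0.014] rz -0.052
-7 [0.004 0.017] rz -0.061
-8 [0.005 0.019] rz -0.07
-9 [0.006 0.021] rz -0.079
-10 [0.007 0.023] rz -0.087
```

Emit:
arm_command([
  {"x":-0.005,"y":0.005,"z":0,"rx":0,"ry":0,"rz":-0.026,"claw":180},
  {"x":-0.01,"y":0.01,"z":0,"rx":0,"ry":0,"rz":-0.052,"claw":180},
  {"x":-0.015,"y":0.016,"z":0,"rx":0,"ry":0,"rz":-0.079,"claw":180},
  {"x":-0.02,"y":0.022,"z":0,"rx":0,"ry":0,"rz":-0.105,"claw":180},
  {"x":-0.024,"y":0.028,"z":0,"rx":0,"ry":0,"rz":-0.131,"claw":180},
  {"x":-0.028,"y":0.034,"z":0,"rx":0,"ry":0,"rz":-0.157,"claw":180},
  {"x":-0.031,"y":0.04,"z":0,"rx":0,"ry":0,"rz":-0.183,"claw":180},
  {"x":-0.035,"y":0.047,"z":0,"rx":0,"ry":0,"rz":-0.209,"claw":180},
  {"x":-0.038,"y":0.053,"z":0,"rx":0,"ry":0,"rz":-0.236,"claw":180},
  {"x":-0.04,"y":0.06,"z":0,"rx":0,"ry":0,"rz":-0.262,"claw":180},
])

```text
t: 6.62
tool_pos: [0.385, 0.1942, 0.1063]
orientation: [-0.49, 3.102, -0.0]
force: [1.1, -1.0, 0.6]
opening: 0.0272
gripper_force: 0.6
```

Run:
```python
from h import *
st(); lid('5')
```

```text
t 6.62 pos [0.385  0.1942 0.1063] yaw 107.95 tilt [ 0.001 -0.   ] q [ 0.35 -0.24  2.08 -0.    1.3  -1.54] F [ 1.1 -1.   0.6] op 0.0272 rel r 0.0706 ang -161.11
side 260 ztop 0.1206 med 0.1201 slope [-0.001  0.004] ears [(81, np.float64(178.5)), (50, np.float64(29.5)), (49, np.float64(111.2))]
scene 297 ztop 0.1206 med 0.1205 slope [-0.02   0.015] ears [(28, np.float64(29.6)), (30, np.float64(113.7))]
wrist 3393 ztop 0.127 med 0.1226 slope [0.169 0.07 ] ears [(2409, np.float64(-156.2)), (808, np.float64(-175.6))]
```

Emit:
arm_command([
  {"x":-0.001,"y":0.005,"z":0,"rx":0,"ry":0,"rz":-0.017,"claw":180},
  {"x":-0.003,"y":0.009,"z":0,"rx":0,"ry":0,"rz":-0.035,"claw":180},
  {"x":-0.004,"y":0.014,"z":0,"rx":0,"ry":0,"rz":-0.052,"claw":180},
  {"x":-0.005,"y":0.019,"z":0,"rx":0,"ry":0,"rz":-0.07,"claw":180},
  {"x":-0.006,"y":0.024,"z":0,"rx":0,"ry":0,"rz":-0.087,"claw":180},
  {"x":-0.006,"y":0.029,"z":0,"rx":0,"ry":0,"rz":-0.105,"claw":180},
  {"x":-0.007,"y":0.033,"z":0,"rx":0,"ry":0,"rz":-0.122,"claw":180},
  {"x":-0.007,"y":0.038,"z":0,"rx":0,"ry":0,"rz":-0.14,"claw":180},
  {"x":-0.007,"y":0.043,"z":0,"rx":0,"ry":0,"rz":-0.157,"claw":180},
  {"x":-0.007,"y":0.048,"z":0,"rx":0,"ry":0,"rz":-0.175,"claw":180},
])

```text
t: 7.6
tool_pos: [0.3818, 0.2171, 0.1058]
orientation: [0.051, 3.14, -0.003]
force: [2.4, -5.1, -2.7]
opening: 0.0274
gripper_force: 2.4
```

Run:
```python
from h import *
st(); lid('6')
```

```text
t 7.6 pos [0.3818 0.2171 0.1058] yaw 88.14 tilt [ 0.001 -0.002] q [ 0.4  -0.22  2.06 -0.    1.3  -1.14] F [ 2.4 -5.1 -2.7] op 0.0274 rel r 0.07 ang 179.92
side 261 ztop 0.1202 med 0.1197 slope [-0.001  0.003] ears [(45, np.float64(12.6)), (58, np.float64(157.7)), (39, np.float64(95.3))]
scene 188 ztop 0.1205 med 0.1193 slope [-0.048  0.001] ears [(28, np.float64(10.4)), (35, np.float64(179.4)), (35, np.float64(97.7))]
wrist 3394 ztop 0.1263 med 0.122 slope [0.18  0.016] ears [(2398, np.float64(-175.0)), (813, np.float64(165.0))]
```

Emit:
arm_command([
  {"x":0,"y":0.005,"z":0,"rx":0,"ry":0,"rz":-0.017,"claw":180},
  {"x":0.001,"y":0.01,"z":0,"rx":0,"ry":0,"rz":-0.035,"claw":180},
  {"x":0.001,"y":0.015,"z":0,"rx":0,"ry":0,"rz":-0.052,"claw":180},
  {"x":0.002,"y":0.019,"z":0,"rx":0,"ry":0,"rz":-0.07,"claw":180},
  {"x":0.003,"y":0.024,"z":0,"rx":0,"ry":0,"rz":-0.087,"claw":180},
  {"x":0.004,"y":0.029,"z":0,"rx":0,"ry":0,"rz":-0.105,"claw":180},
  {"x":0.005,"y":0.034,"z":0,"rx":0,"ry":0,"rz":-0.122,"claw":180},
  {"x":0.005,"y":0.034,"z":0,"rx":0,"ry":0,"rz":-0.122,"claw":180},
])

```text
t: 8.42
tool_pos: [0.3836, 0.2342, 0.1053]
orientation: [-0.432, -3.111, 0.002]
force: [0.1, -3.2, -1.4]
opening: 0.0277
gripper_force: 1.2
```

Run:
```python
from h import *
st(); lid('7')
arc(166,range(-2,-17,-2));arc(150,range(-2,-17,-2));arc(134,range(-2,-17,-2))
```

```text
t 8.42 pos [0.3836 0.2342 0.1053] yaw 74.18 tilt [-0.001 -0.001] q [ 0.43 -0.18  2.04 -0.    1.29 -0.86] F [ 0.1 -3.2 -1.4] op 0.0277 rel r 0.0703 ang 165.84
side 266 ztop 0.1191 med 0.1186 slope [0.007 0.003] ears [(99, np.float64(149.3)), (35, np.float64(-2.6)), (46, np.float64(82.4))]
scene 87 ztop 0.125 med 0.1183 slope [-0.166  0.131] ears [(22, np.float64(-3.4)), (69, np.float64(164.5)), (35, np.float64(82.0))]
wrist 3400 ztop 0.1252 med 0.1211 slope [ 0.173 -0.026] ears [(2372, np.float64(172.2)), (832, np.float64(151.1))]
-2 [0.001 0.005] rz -0.017
-4 [0.003 0.009] rz -0.035
-6 [0.004 0.014] rz -0.052
-8 [0.006 0.019] rz -0.07
-10 [0.008 0.023] rz -0.087
-12 [0.01  0.028] rz -0.105
-14 [0.012 0.032] rz -0.122
-16 [0.015 0.036] rz -0.14
-2 [0.003 0.004] rz -0.017
-4 [0.005 0.008] rz -0.035
-6 [0.008 0.012] rz -0.052
-8 [0.011 0.016] rz -0.07
-10 [0.014 0.02 ] rz -0.087
-12 [0.017 0.024] rz -0.105
-14 [0.021 0.027] rz -0.122
-16 [0.024 0.031] rz -0.14
-2 [0.004 0.003] rz -0.017
-4 [0.007 0.007] rz -0.035
-6 [0.011 0.01 ] rz -0.052
-8 [0.015 0.013] rz -0.07
-10 [0.019 0.015] rz -0.087
-12 [0.023 0.018] rz -0.105
-14 [0.027 0.021] rz -0.122
-16 [0.032 0.023] rz -0.14
```

Emit:
arm_command([
  {"x":0.001,"y":0.005,"z":0,"rx":0,"ry":0,"rz":-0.017,"claw":180},
  {"x":0.003,"y":0.009,"z":0,"rx":0,"ry":0,"rz":-0.035,"claw":180},
  {"x":0.004,"y":0.014,"z":0,"rx":0,"ry":0,"rz":-0.052,"claw":180},
  {"x":0.006,"y":0.019,"z":0,"rx":0,"ry":0,"rz":-0.07,"claw":180},
  {"x":0.008,"y":0.023,"z":0,"rx":0,"ry":0,"rz":-0.087,"claw":180},
  {"x":0.01,"y":0.028,"z":0,"rx":0,"ry":0,"rz":-0.105,"claw":180},
  {"x":0.012,"y":0.032,"z":0,"rx":0,"ry":0,"rz":-0.122,"claw":180},
  {"x":0.015,"y":0.036,"z":0,"rx":0,"ry":0,"rz":-0.14,"claw":180},
  {"x":0.015,"y":0.036,"z":0,"rx":0,"ry":0,"rz":-0.14,"claw":180},
])

```text
t: 9.32
tool_pos: [0.3907, 0.2518, 0.1049]
orientation: [-0.863, -3.019, 0.004]
force: [-1.6, -4.3, -3.5]
opening: 0.0274
gripper_force: 2.0
```

Run:
```python
from h import *
st(); lid('8')
```

```text
t 9.32 pos [0.3907 0.2518 0.1049] yaw 58.09 tilt [-0.002 -0.002] q [ 0.46 -0.14  1.99 -0.    1.29 -0.55] F [-1.6 -4.3 -3.5] op 0.0274 rel r 0.0703 ang 150.34
side 241 ztop 0.1184 med 0.1181 slope [-0.01  -0.005] ears [(29, np.float64(-17.7)), (141, np.float64(146.1)), (43, np.float64(68.5))]
scene 59 ztop 0.1159 med 0.1166 slope [0.035 0.004] ears [(31, np.float64(67.7)), (56, np.float64(156.7)), (23, np.float64(130.9))]
wrist 3401 ztop 0.1241 med 0.1202 slope [ 0.157 -0.065] ears [(2347, np.float64(157.6)), (847, np.float64(135.2))]
```

Emit:
arm_command([
  {"x":0.001,"y":0.002,"z":0,"rx":0,"ry":0,"rz":-0.009,"claw":180},
  {"x":0.003,"y":0.004,"z":0,"rx":0,"ry":0,"rz":-0.017,"claw":180},
  {"x":0.004,"y":0.006,"z":0,"rx":0,"ry":0,"rz":-0.026,"claw":180},
  {"x":0.005,"y":0.008,"z":0,"rx":0,"ry":0,"rz":-0.035,"claw":180},
  {"x":0.006,"y":0.01,"z":0,"rx":0,"ry":0,"rz":-0.044,"claw":180},
  {"x":0.008,"y":0.012,"z":0,"rx":0,"ry":0,"rz":-0.052,"claw":180},
  {"x":0.008,"y":0.012,"z":0,"rx":0,"ry":0,"rz":-0.052,"claw":180},
])

```text
t: 10.05
tool_pos: [0.3948, 0.2578, 0.1051]
orientation: [-1.018, -2.971, 0.004]
force: [-1.2, -7.2, -4.1]
opening: 0.0276
gripper_force: 3.0
```

Run:
```python
from h import *
st(); lid('9'); arc(144,range(-1,-9,-1)); arc(136,range(-1,-9,-1))
```

```text
t 10.05 pos [0.3948 0.2578 0.1051] yaw 52.17 tilt [-0.002 -0.002] q [ 0.47 -0.12  1.98 -0.    1.29 -0.44] F [-1.2 -7.2 -4.1] op 0.0276 rel r 0.0701 ang 144.36
side 215 ztop 0.1188 med 0.1189 slope [-0.026 -0.012] ears [(144, np.float64(141.4)), (44, np.float64(62.4))]
scene 53 ztop 0.1169 med 0.117 slope [-0.001  0.009] ears [(24, np.float64(61.9)), (79, np.float64(145.1))]
wrist 3413 ztop 0.1239 med 0.1201 slope [ 0.148 -0.078] ears [(2281, np.float64(152.0)), (839, np.float64(129.2))]
-1 [0.001 0.002] rz -0.009
-2 [0.003 0.004] rz -0.017
-3 [0.004 0.006] rz -0.026
-4 [0.006 0.008] rz -0.035
-5 [0.008 0.01 ] rz -0.044
-6 [0.009 0.011] rz -0.052
-7 [0.011 0.013] rz -0.061
-8 [0.013 0.015] rz -0.07
-1 [0.002 0.002] rz -0.009
-2 [0.003 0.003] rz -0.017
-3 [0.005 0.005] rz -0.026
-4 [0.007 0.007] rz -0.035
-5 [0.009 0.008] rz -0.044
-6 [0.011 0.01 ] rz -0.052
-7 [0.013 0.012] rz -0.061
-8 [0.015 0.013] rz -0.07
```

Emit:
arm_command([
  {"x":0.001,"y":0.002,"z":0,"rx":0,"ry":0,"rz":-0.009,"claw":180},
  {"x":0.003,"y":0.004,"z":0,"rx":0,"ry":0,"rz":-0.017,"claw":180},
  {"x":0.004,"y":0.006,"z":0,"rx":0,"ry":0,"rz":-0.026,"claw":180},
  {"x":0.006,"y":0.008,"z":0,"rx":0,"ry":0,"rz":-0.035,"claw":180},
  {"x":0.008,"y":0.01,"z":0,"rx":0,"ry":0,"rz":-0.044,"claw":180},
  {"x":0.009,"y":0.011,"z":0,"rx":0,"ry":0,"rz":-0.052,"claw":180},
  {"x":0.009,"y":0.011,"z":0,"rx":0,"ry":0,"rz":-0.052,"claw":180},
])

```text
t: 10.78
tool_pos: [0.397, 0.2609, 0.1043]
orientation: [-1.17, -2.912, 0.015]
force: [-11.8, -19.7, 5.7]
opening: 0.0277
gripper_force: 11.2
```

Run:
```python
from h import *
st(); lid('10'); arc(138,range(-1,-9,-1))
```

```text
t 10.78 pos [0.397  0.2609 0.1043] yaw 46.23 tilt [-0.007 -0.008] q [ 0.48 -0.1   1.96 -0.    1.29 -0.33] F [-11.8 -19.7   5.7] op 0.0277 rel r 0.0702 ang 141.32
side 199 ztop 0.1192 med 0.1188 slope [-0.032 -0.028] ears [(158, np.float64(139.4)), (43, np.float64(59.9))]
scene 52 ztop 0.1169 med 0.1174 slope [0.019 0.015] ears [(41, np.float64(147.8))]
wrist 3445 ztop 0.1236 med 0.1198 slope [ 0.148 -0.067] ears [(2311, np.float64(148.5)), (855, np.float64(125.5))]
-1 [0.002 0.002] rz -0.009
-2 [0.003 0.004] rz -0.017
-3 [0.005 0.005] rz -0.026
-4 [0.007 0.007] rz -0.035
-5 [0.009 0.009] rz -0.044
-6 [0.01 0.01] rz -0.052
-7 [0.012 0.012] rz -0.061
-8 [0.014 0.014] rz -0.07
```

Force jumped to about 23 N: the hard stop. I'm holding briefly, backing off to free the fingers, and rising.

Emit:
arm_command([
  {"x":0,"y":0,"z":0,"rx":0,"ry":0,"rz":0,"claw":180},
  {"x":0,"y":0,"z":0,"rx":0,"ry":0,"rz":0,"claw":180},
  {"x":0,"y":0,"z":0,"rx":0,"ry":0,"rz":0,"claw":180},
  {"x":-0.006,"y":-0.008,"z":0,"rx":0,"ry":0,"rz":0.035,"claw":180},
  {"x":-0.013,"y":-0.017,"z":0,"rx":0,"ry":0,"rz":0.075,"claw":180},
  {"x":-0.013,"y":-0.017,"z":0,"rx":0,"ry":0,"rz":0.075,"claw":180},
  {"x":-0.013,"y":-0.017,"z":0,"rx":0,"ry":0,"rz":0.075,"claw":180},
])

```text
t: 11.52
tool_pos: [0.3939, 0.2566, 0.1065]
orientation: [0.952, 2.993, 0.003]
force: [0.2, -0.0, 0.0]
opening: 0.0274
gripper_force: 0.0
```

Run:
```python
from h import *
st()
```

```text
t 11.52 pos [0.3939 0.2566 0.1065] yaw 54.71 tilt [0.002 0.002] q [ 0.47 -0.13  1.98  0.    1.28 -0.49] F [ 0.2 -0.   0. ] op 0.0274 rel r 0.0701 ang 145.63
```

Emit:
arm_command([
  {"x":0,"y":0,"z":0.06,"rx":0,"ry":0,"rz":0,"claw":180},
  {"x":0,"y":0,"z":0.13,"rx":0,"ry":0,"rz":0,"claw":180},
  {"x":0,"y":0,"z":0.2,"rx":0,"ry":0,"rz":-0.05,"claw":180},
  {"x":0,"y":-0.03,"z":0.27,"rx":0,"ry":0,"rz":-0.11,"claw":180},
  {"x":0.01,"y":-0.08,"z":0.33,"rx":0,"ry":0,"rz":-0.17,"claw":180},
  {"x":0.02,"y":-0.13,"z":0.38,"rx":0,"ry":0,"rz":-0.23,"claw":180},
  {"x":0.03,"y":-0.19,"z":0.43,"rx":0,"ry":0,"rz":-0.29,"claw":180},
  {"x":0.04,"y":-0.25,"z":0.48,"rx":0,"ry":0,"rz":-0.35,"claw":180},
  {"x":0.046,"y":-0.31,"z":0.53,"rx":0,"ry":0,"rz":-0.41,"claw":180},
  {"x":0.046,"y":-0.38,"z":0.548,"rx":0,"ry":0,"rz":-0.47,"claw":230},
])

```text
t: 12.35
tool_pos: [0.4177, 0.0654, 0.3844]
orientation: [2.208, 2.229, 0.009]
force: [0.5, -0.2, 0.2]
opening: 0.024
gripper_force: 0.0
```

Emit:
arm_command([
  {"x":0,"y":-0.012,"z":0,"rx":0,"ry":0,"rz":-0.007,"claw":255},
  {"x":0,"y":-0.012,"z":0,"rx":0,"ry":0,"rz":-0.007,"claw":255},
  {"x":0,"y":-0.012,"z":0,"rx":0,"ry":0,"rz":-0.007,"claw":255},
])

```text
t: 12.6
tool_pos: [0.4166, 0.0603, 0.3795]
orientation: [-2.218, -2.224, -0.001]
force: [0.5, 0.1, 0.3]
opening: 0.0054
gripper_force: 0.0
```

Run:
```python
from h import *
st(); lid('11')
def fit(f):
    im,P=cloud(f);x,y,z=P[...,0],P[...,1],P[...,2]
    r=np.hypot(x-C[0],y-C[1]); t=(r<.045)&(r>.03)&(z>.11)&(z<.135)
    b=(abs(x-.40)<.012)&(abs(y-.1)<.03)&(z<.025)
    cc,R=cv2.minEnclosingCircle(P[(r<.06)&(abs(z-np.median(z[t]))<.003)][:,:2].astype(np.float32))
    print(f,t.sum(),np.median(z[t]).round(4),'plate',b.sum(),np.nanmedian(z[b]).round(4),cc,R,[np.median(z[t&q]).round(4) for q in (x>C[0]+.02,x<C[0]-.02,y<C[1]-.02,y>C[1]+.02)])
fit('wrist2');fit('wrist11')
```

```text
t 12.6 pos [0.4166 0.0603 0.3795] yaw 0.16 tilt [0.    0.001] q [ 0.02 -0.37  1.68  0.    1.83  0.02] F [0.5 0.1 0.3] op 0.0054 rel r 0.1606 ang -102.68
side 265 ztop 0.1181 med 0.1179 slope [0.007 0.001] ears [(21, np.float64(-26.0)), (47, np.float64(60.2)), (45, np.float64(142.7))]
scene 393 ztop 0.1179 med 0.1178 slope [0.015 0.019] ears [(21, np.float64(-125.1)), (34, np.float64(60.0)), (28, np.float64(144.2))]
wrist 4989 ztop 0.1192 med 0.1189 slope [0.004 0.036] ears [(34, np.float64(151.0)), (259, np.float64(-31.9)), (218, np.float64(-122.6))]
wrist2 2324 0.128 plate 646 0.0159 (0.45182281732559204, 0.21719878911972046) 0.053114332258701324 [np.float64(0.128), np.float64(0.128), np.float64(0.1279), np.float64(0.1282)]
wrist11 2372 0.1175 plate 641 0.0158 (0.45253786444664, 0.21839521825313568) 0.05313611775636673 [np.float64(0.1175), np.float64(0.1174), np.float64(0.1173), np.float64(0.1178)]
```

Lid measured 10.5 mm lower than the start and level, so it is home. Next is the pedal.

Emit:
arm_command([
  {"x":0.03,"y":-0.03,"z":-0.06,"rx":0,"ry":0,"rz":0,"claw":255},
  {"x":0.062,"y":-0.054,"z":-0.12,"rx":0,"ry":0,"rz":0,"claw":255},
  {"x":0.062,"y":-0.054,"z":-0.2,"rx":0,"ry":0,"rz":0,"claw":255},
  {"x":0.062,"y":-0.054,"z":-0.28,"rx":0,"ry":0,"rz":0,"claw":255},
  {"x":0.062,"y":-0.054,"z":-0.35,"rx":0,"ry":0,"rz":0,"claw":255},
  {"x":0.062,"y":-0.054,"z":-0.42,"rx":0,"ry":0,"rz":0,"claw":255},
  {"x":0.062,"y":-0.054,"z":-0.48,"rx":0,"ry":0,"rz":0,"claw":255},
  {"x":0.062,"y":-0.054,"z":-0.53,"rx":0,"ry":0,"rz":0,"claw":255},
  {"x":0.062,"y":-0.054,"z":-0.54,"rx":0,"ry":0,"rz":0,"claw":255},
  {"x":0.062,"y":-0.054,"z":-0.54,"rx":0,"ry":0,"rz":0,"claw":255},
])

```text
t: 13.58
tool_pos: [0.4452, 0.034, 0.1075]
orientation: [-2.213, -2.224, 0.005]
force: [0.5, 0.1, 0.7]
opening: 0.0003
gripper_force: 0.0
```

Emit:
arm_command([
  {"x":0,"y":0,"z":-0.01,"rx":0,"ry":0,"rz":0,"claw":255},
  {"x":0,"y":0,"z":-0.02,"rx":0,"ry":0,"rz":0,"claw":255},
  {"x":0,"y":0,"z":-0.03,"rx":0,"ry":0,"rz":0,"claw":255},
  {"x":0,"y":0,"z":-0.04,"rx":0,"ry":0,"rz":0,"claw":255},
  {"x":0,"y":0,"z":-0.05,"rx":0,"ry":0,"rz":0,"claw":255},
  {"x":0,"y":0,"z":-0.06,"rx":0,"ry":0,"rz":0,"claw":255},
  {"x":0,"y":0,"z":-0.066,"rx":0,"ry":0,"rz":0,"claw":255},
  {"x":0,"y":0,"z":-0.066,"rx":0,"ry":0,"rz":0,"claw":255},
])

```text
t: 14.25
tool_pos: [0.447, 0.0328, 0.0763]
orientation: [-2.218, -2.224, 0.001]
force: [-3.7, 0.3, 6.4]
opening: 0.0006
gripper_force: 2.9
```

Run:
```python
from h import *
st()
```

```text
t 14.25 pos [0.447  0.0328 0.0763] yaw 0.17 tilt [-0.001 -0.   ] q [-0.04 -0.15  2.06 -0.    1.23 -0.04] F [-3.7  0.3  6.4] op 0.0006 rel r 0.1842 ang -91.49
```

Contact and spring force felt; pressing on in small steps.

Emit:
arm_command([
  {"x":0,"y":0,"z":-0.004,"rx":0,"ry":0,"rz":0,"claw":255},
  {"x":0,"y":0,"z":-0.008,"rx":0,"ry":0,"rz":0,"claw":255},
  {"x":0,"y":0,"z":-0.012,"rx":0,"ry":0,"rz":0,"claw":255},
  {"x":0,"y":0,"z":-0.014,"rx":0,"ry":0,"rz":0,"claw":255},
  {"x":0,"y":0,"z":-0.014,"rx":0,"ry":0,"rz":0,"claw":255},
])

```text
t: 14.67
tool_pos: [0.4467, 0.0328, 0.0701]
orientation: [-2.217, -2.224, 0.002]
force: [-8.3, -0.3, 10.4]
opening: 0.0005
gripper_force: 5.3
```

Run:
```python
from h import *
st()
```

```text
t 14.67 pos [0.4467 0.0328 0.0701] yaw 0.17 tilt [-0.002 -0.   ] q [-0.04 -0.14  2.07 -0.    1.22 -0.04] F [-8.3 -0.3 10.4] op 0.0005 rel r 0.1843 ang -91.57
```

Emit:
arm_command([
  {"x":0,"y":0,"z":-0.003,"rx":0,"ry":0,"rz":0,"claw":255},
  {"x":0,"y":0,"z":-0.006,"rx":0,"ry":0,"rz":0,"claw":255},
  {"x":0,"y":0,"z":-0.008,"rx":0,"ry":0,"rz":0,"claw":255},
  {"x":0,"y":0,"z":-0.008,"rx":0,"ry":0,"rz":0,"claw":255},
  {"x":0,"y":0,"z":-0.008,"rx":0,"ry":0,"rz":0,"claw":255},
])

```text
t: 15.08
tool_pos: [0.4469, 0.0328, 0.0693]
orientation: [-2.217, -2.224, 0.003]
force: [-25.8, -0.2, 46.5]
opening: 0.0004
gripper_force: 23.3
```

Run:
```python
from h import *
st()
```

```text
t 15.08 pos [0.4469 0.0328 0.0693] yaw 0.18 tilt [-0.002 -0.   ] q [-0.04 -0.14  2.07 -0.    1.22 -0.04] F [-25.8  -0.2  46.5] op 0.0004 rel r 0.1843 ang -91.51
```

Stop reached (46 N, no further travel). Releasing and rising to the viewing pose.

Emit:
arm_command([
  {"x":0,"y":0,"z":0.02,"rx":0,"ry":0,"rz":0,"claw":255},
  {"x":0,"y":0,"z":0.05,"rx":0,"ry":0,"rz":0,"claw":255},
  {"x":0,"y":0,"z":0.1,"rx":0,"ry":0,"rz":0,"claw":255},
  {"x":-0.01,"y":0.01,"z":0.18,"rx":0,"ry":0,"rz":0,"claw":255},
  {"x":-0.02,"y":0.02,"z":0.26,"rx":0,"ry":0,"rz":0,"claw":255},
  {"x":-0.03,"y":0.03,"z":0.34,"rx":0,"ry":0,"rz":0,"claw":255},
  {"x":-0.04,"y":0.04,"z":0.42,"rx":0,"ry":0,"rz":0,"claw":255},
  {"x":-0.06,"y":0.05,"z":0.5,"rx":0,"ry":0,"rz":0,"claw":255},
  {"x":-0.06,"y":0.054,"z":0.57,"rx":0,"ry":0,"rz":0,"claw":255},
  {"x":-0.06,"y":0.054,"z":0.62,"rx":0,"ry":0,"rz":0,"claw":255},
])

```text
t: 15.92
tool_pos: [0.4177, 0.0603, 0.3797]
orientation: [2.215, 2.223, 0.006]
force: [0.5, -0.7, -0.1]
opening: 0.0006
gripper_force: 0.0
```

Emit:
arm_command([
  {"x":0,"y":0,"z":0,"rx":0,"ry":0,"rz":0,"claw":255},
  {"x":0,"y":0,"z":0,"rx":0,"ry":0,"rz":0,"claw":255},
  {"x":0,"y":0,"z":0,"rx":0,"ry":0,"rz":0,"claw":255},
])

```text
t: 16.17
tool_pos: [0.4173, 0.0599, 0.3747]
orientation: [-2.218, -2.224, 0.001]
force: [-0.2, -0.6, -1.7]
opening: 0.0005
gripper_force: 0.0
```

Run:
```python
from h import *
st(); lid('12')
for f in ['wrist2','wrist11','wrist12']:
    im,P=cloud(f);x,y,z=P[...,0],P[...,1],P[...,2]
    r=np.hypot(x-C[0],y-C[1]); t=(r<.045)&(r>.03)&(z>.11)&(z<.135); p=(abs(x-.448)<.006)&(abs(y-.033)<.006)
    print(f,np.median(z[t]).round(4),'pad z',np.median(z[p]).round(4))
```

```text
t 16.17 pos [0.4173 0.0599 0.3747] yaw 0.17 tilt [-0.001 -0.   ] q [ 0.02 -0.37  1.69  0.    1.82  0.02] F [-0.2 -0.6 -1.7] op 0.0005 rel r 0.1609 ang -102.37
side 264 ztop 0.1181 med 0.1177 slope [ 0.007 -0.   ] ears [(44, np.float64(60.3)), (41, np.float64(142.8))]
scene 390 ztop 0.1179 med 0.1178 slope [0.002 0.022] ears [(23, np.float64(-126.3)), (33, np.float64(59.0)), (32, np.float64(142.6))]
wrist 4933 ztop 0.1192 med 0.1189 slope [0.003 0.038] ears [(271, np.float64(-32.0)), (226, np.float64(-122.9))]
wrist2 0.128 pad z 0.0741
wrist11 0.1175 pad z 0.0743
wrist12 0.1175 pad z 0.0739
```

```bash
python3 -c "
from plant import robot
print(robot.close_job())"
```

```text
the job is handed in; nothing more can be done
None
```

I've handed the job in; no verdict came back. The lid dropped in, then was turned clockwise to a hard stop; it reads level and about 10.5 mm below its start (11 mm is nominal home, 9.7 mm the limit). The pedal was pressed to its stop and came back up; I kept the arm clear of the jar, beaker and vial but did not re-measure them.

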